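Transfer a row of sample jars to the empty rack in reverse order

TASK

Move the four sample jars from the full rack to the empty white rack in reverse order: the jar that stood nearest the blue end of the full rack goes to the place farthest from the blue end of the white rack, and so on along the row. Set each jar down gently, upright and centred on its own black pad, without dropping or tipping any, and leave the timer, beaker and wash bottle near the racks where they are.

Things in the scene. Friction and masses are not known exactly. Their poses are not given: they have to be found in the camera images.
- rack_full: Full rack: plywood deck, four jars, coloured tags on its +y rail. Origin: centre of underside on the bench; +x along the row from blue end plate (robot's right) to white one (left); y to the robot. Deck 310 x 98 mm, top at z 12 mm. Places: flat black 56 mm pads at x -102, -34, 34, 102, y 0. Rails at y -45 and 45, top z 33; end plates at x -152 and 152, 42 high. Fixed; left or right at random.
- rack_empty: Empty rack: white deck, no tags. Origin: centre of underside on the bench; +x along the row from blue end plate (robot's right) to white one (left); y to the robot. Deck 310 x 98 mm, top at z 12 mm. Places: flat black 56 mm pads at x -102, -34, 34, 102, y 0. Rails at y -45 and 45, top z 33; end plates at x -152 and 152, 42 high. Fixed; left or right at random.
- jar_red: Closed round glass sample jar with a red lid, dark grey-brown contents, paper label on the side: 62 mm diameter, 113 mm high; the fixed lid is the top 17 mm, 58 mm across. Loose, upright at the start on one pad of the full rack. Origin at the centre of its underside, z up its axis. Neighbours stand 68 mm apart (centres), so grip across the row (closing along the rack's y), above the rails.
- jar_tan: Closed round glass sample jar with a tan (straw-coloured) lid, pinkish-beige contents: 57 mm diameter, 99 mm high; the fixed lid is the top 17 mm, 54 mm across. Loose, upright at the start on one pad of the full rack. Origin at the centre of its underside, z up its axis. Neighbours stand 68 mm apart (centres), so grip across the row (closing along the rack's y), above the rails.
- jar_grey: Closed round glass sample jar with a grey lid, yellow contents in the lower half: 52 mm diameter, 89 mm high; the fixed lid is the top 17 mm, 49 mm across. Loose, upright at the start on one pad of the full rack. Origin at the centre of its underside, z up its axis. Neighbours stand 68 mm apart (centres), so grip across the row (closing along the rack's y), above the rails.
- jar_cream: Closed round glass sample jar with a cream-white lid, yellow contents: 47 mm diameter, 107 mm high; the fixed lid is the top 17 mm, 44 mm across. Loose, upright at the start on one pad of the full rack. Origin at the centre of its underside, z up its axis. Neighbours stand 68 mm apart (centres), so grip across the row (closing along the rack's y), above the rails.
- tag_red: Small red plastic tag, about 30 x 22 mm, fixed at the +y rail of the full rack beside the pad where the red-lidded jar stands at the start; it stays there as the record of the old order. Origin under it, 55 mm along the rack's +y from that pad's centre and 10 mm above the deck; axes as the rack's.
- tag_tan: Small tan plastic tag, about 30 x 22 mm, fixed at the +y rail of the full rack beside the pad where the tan-lidded jar stands at the start; it stays there as the record of the old order. Origin under it, 55 mm along the rack's +y from that pad's centre and 10 mm above the deck; axes as the rack's.
- tag_grey: Small grey plastic tag, about 30 x 22 mm, fixed at the +y rail of the full rack beside the pad where the grey-lidded jar stands at the start; it stays there as the record of the old order. Origin under it, 55 mm along the rack's +y from that pad's centre and 10 mm above the deck; axes as the rack's.
- tag_cream: Small cream-white plastic tag, about 30 x 22 mm, fixed at the +y rail of the full rack beside the pad where the cream-lidded jar stands at the start; it stays there as the record of the old order. Origin under it, 55 mm along the rack's +y from that pad's centre and 10 mm above the deck; axes as the rack's.
- timer: Small white kitchen timer with coloured buttons, 46 x 66 x 61 mm, loose on the bench behind the racks; not part of the job. Origin at the centre of its underside.
- beaker: Small clear beaker, 54 x 59 x 68 mm, loose on the bench behind the racks; not part of the job. Origin at the centre of its underside.
- wash_bottle: White wash bottle with a blue cap and a bent spout, 70 x 122 x 234 mm, loose on the bench to the right of the racks; not part of the job. Origin at the centre of its underside.

How it is judged:
By the outcome, as a careful person would: the job done as asked, in the order asked, and still so for the second after the job is handed in, with the robot touching nothing.
It also fails if it takes over 102 s, if anything falls off the work surface, if the arm or the gripper's body presses on something with over 40 N, if the wrist force passes 120 N, or if a joint passes its speed limit or range.

ROBOT

A 6-joint arm with a two-finger parallel gripper is mounted at the origin on a cart in front of the work surface, level with it; the furniture and walls round the work are solid. World frame = base frame: x ahead of the robot, y to its left, z up, the work surface at z = 0. Lengths are in m, angles in rad, forces in N, time in s.
With the tool pointing down it reaches from about 0.25 to 0.8 m from the base axis. Payload 8.5 kg.
Tool frame: the origin (TCP) lies at the very end of the fingers, on their centre line; the grasp point (between the pads) lies 19 mm behind it; z points along the fingers, y is the line along which they close (so a half turn about z gives the same grasp; the last joint's range is limited). The gripper opens to 85 mm and grips with 20 to 120 N. Pads are 22 mm wide; open, the fingers measure 114 mm over their backs; the gripper's body (76 mm by 85 mm) begins 54 mm behind the grasp point. The pads swing forward as they close: fully open they stand 13 mm farther back than shut.
Start: joints at [-1.269, 0.238, -0.013, 1.319, 0, 1.571], TCP at [0.156, -0.501, 0.231] pointing down, gripper open.
Joint ranges: [-2.66, 2.66], [-1.03, 1.9], [-1.14, 1.46], [-1.82, 2.27], [-1.45, 1.34], [-3.14, 3.14]. Speed limits (rad/s): [2.22, 2.22, 2.79, 3.14, 3.14, 3.14].

INTERFACE

Orientations are given as a unit quaternion [w, x, y, z].
In Python, from workcell import ctrl gives the robot as it stands.
- The arm moves only by the shell command python3 -m jog 'ROWS' [OPENING] [FORCE]. ROWS is JSON, a list of rows, each a list of 6 numbers: the shift along the tool's x, y, z in m, then the turn, a rotation vector about the tool's x, y, z in degrees. In form: [[dx, dy, dz, wx, wy, wz], ...]. A call has 1 to 20 rows; each row is the pose to reach, as a shift and turn from the pose commanded when the call began, along the tool's axes at that moment; what a row does not reach only later rows make up. A row lasts 1/10 s, in which the tool goes at most 50 mm and 8.59 degrees, less where a joint would pass 70% of its speed; a pose out of reach is approached as far as the arm can. A call with a gripper value outside its range is refused whole. OPENING is the gripper's target within -1 to 1 (shut at 1, half-way at 0, fully open at -1), set as the call begins (- or left out, the last holds). The fingers move at their own pace and stop on an object; FORCE is the grip in N (left out, the last holds). Time passes only in rows, so rows that repeat a pose let the fingers close. It gives the time, the measured TCP pose, the force, the opening and the grip force at its end, in the units of the state.
- ctrl.state(): the state, without advancing time (a new reading comes with each control period).
- ctrl.camera(name): name is "side" or "top" or "wrist"; returns a dict with "frame" (384x512x3 uint8, red, green, blue), "z_map" (384x512 float32, m along the optical axis (not along the pixel's ray), 0 where there is no reading), "fov_y" (degrees; the focal length in pixels is half the picture's height over the tangent of half this angle, whatever the lens; pixels are square), "cx", "cy" (the principal point, pixels), "camera_from_world" (4x4, takes a point from world to camera coordinates). Camera axes: x right, y up, looking along -z (the intrinsics and any distortion apply to the point x, -y, -z); pixel columns grow to the right and rows downward; lengths in m; the calibration is good to about 2 mm. A picture is of the moment at which its call begins.
- ctrl.sign_off(): hands the job in; it is judged then, once.
The state is a dict: "clock": time; "joint_positions": joint angles; "qd": joint speeds; "joint_torque": joint torques, N m; "tool_pos": TCP position; "ee_rot": TCP orientation; "force": force on the tool from outside, world axes, zero at the start; "wrist_torque": the same for the moment, N m; "gripper_width": finger opening in m; "finger_force": force on a finger pad.
Only numpy, scipy, OpenCV 4.12 (cv2) and the standard library are available. Lean on these libraries where they do the work, as an engineer would, in place of code of your own. Each camera call takes 0.05 s, during which the arm holds its last target. There are 200 camera calls.

## Working session

There is one attempt and no reset: what is moved stays moved. The work goes in short steps, Python scripts to look and compute and a shell command to move; the robot and the scene stay as the last step left them, time stands still between calls to the robot, and variables do not carry over. Pictures are saved under pics/ and viewed, at most 14 in all, crops included, and the job is handed in when it is done.

```bash
ls; mkdir -p pics; python3 - <<'E'
from workcell import ctrl
import cv2,numpy as np
s=ctrl.state();print(s)
for n in("top","side"):
    c=ctrl.camera(n);cv2.imwrite(f"pics/{n}0.png",c["frame"][:,:,::-1]);np.savez(f"{n}0.npz",**c)
    print(n,c["fov_y"],c["cx"],c["cy"],c.keys());print(c["camera_from_world"].round(4))
E
```

```text
pics
{'clock': 0.0, 'joint_positions': array([-1.26898542e+00,  2.38773067e-01, -1.42752908e-02,  1.31922893e+00,
       -3.10289968e-05,  1.57082146e+00]), 'qd': array([-9.11680800e-06, -2.49017122e-05, -7.56494354e-04, -1.04042576e-03,
        1.16578313e-03,  2.00049918e-03]), 'joint_torque': array([-5.34282426e-04, -5.38781440e+01,  3.46445203e+01,  1.79752882e-02,
       -2.33556960e-05, -4.74309232e-06]), 'tool_pos': array([ 0.15591622, -0.50085252,  0.2306735 ]), 'ee_rot': array([-7.29729350e-04,  9.88636980e-01,  1.50320903e-01, -1.26665978e-04]), 'force': array([ 0.15332814, -1.06074678, -0.32628234]), 'wrist_torque': array([ 0.09271647,  0.06224855, -0.01447336]), 'finger_force': 0.0, 'gripper_width': 0.0853752537061744}
top 42.878969175755486 254.71466226445813 188.7824445038593 dict_keys(['frame', 'z_map', 'fov_y', 'cx', 'cy', 'camera_from_world'])
[[ 0.0129 -0.9999  0.0025 -0.1961]
 [ 0.9961  0.013   0.0876 -0.5584]
 [-0.0877  0.0014  0.9961 -1.3479]
 [ 0.      0.      0.      1.    ]]
side 50.33058977212964 255.00023007843805 190.1620180495263 dict_keys(['frame', 'z_map', 'fov_y', 'cx', 'cy', 'camera_from_world'])
[[-0.9997  0.0252  0.0073  0.5617]
 [-0.0114 -0.6676  0.7444 -0.1521]
 [ 0.0237  0.7441  0.6677 -1.2691]
 [ 0.      0.      0.      1.    ]]
```

View pics/top0.png

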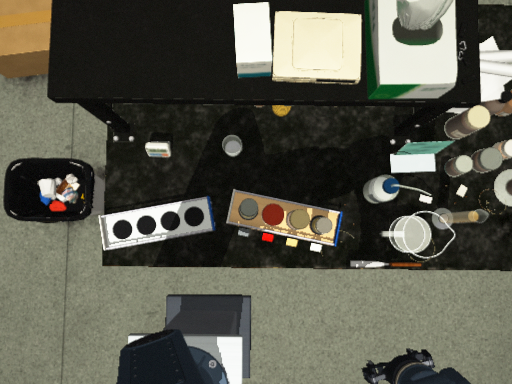

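View pics/side0.png

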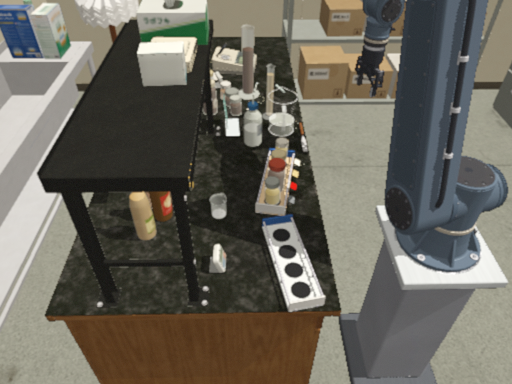

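Top view: the full rack spans (230–340, 190–245) and its blue end is on the right at (340,228). From the blue end the lids are cream (322,225), tan (299,218), red (273,214) and grey (248,208). The tags agree with this order. The white rack is on the left, with pads at about (122,229), (146,225), (171,221) and (194,216), and its blue end is at (211,212). In the side view the shelf stands behind both racks.

```bash
cat > h.py <<'E'
import numpy as np,cv2
from scipy.optimize import least_squares
def K(c):
    return c["frame"].shape[0]/2/np.tan(np.radians(float(c["fov_y"]))/2)
def ray(c,uv):
    uv=np.atleast_2d(uv).astype(float);f=K(c);T=c["camera_from_world"]
    d=np.c_[(uv[:,0]-c["cx"])/f,-(uv[:,1]-c["cy"])/f,-np.ones(len(uv))]
    return -T[:3,:3].T@T[:3,3], d@T[:3,:3]
def plane(c,uv,z):
    o,d=ray(c,uv);return o+d*((z-o[2])/d[:,2])[:,None]
def cloud(c):
    h,w=c["z_map"].shape;u,v=np.meshgrid(np.arange(w),np.arange(h))
    o,d=ray(c,np.c_[u.ravel(),v.ravel()]);P=o+d*c["z_map"].reshape(-1,1)
    P[c["z_map"].ravel()==0]=np.nan;return P.reshape(h,w,3)
def circ(p,r=None):
    g=lambda q:np.hypot(*(p-q[:2]).T)-(q[2] if r is None else r)
    return least_squares(g,[*p.mean(0),.03],loss='soft_l1',f_scale=.002).x
def proj(c,P):
    T=c["camera_from_world"];q=np.atleast_2d(P)@T[:3,:3].T+T[:3,3];f=K(c)
    return np.c_[c["cx"]+f*q[:,0]/-q[:,2],c["cy"]-f*q[:,1]/-q[:,2]]
E
cat > m.py <<'E'
from h import *
for n in("top","side"):
    c=dict(np.load(n+"0.npz"));P=cloud(c);F=c["frame"].astype(int)
    print(n)
    # black pads
    g=F.max(2);m=((g<60)).astype(np.uint8)
    k,l,st,ce=cv2.connectedComponentsWithStats(m)
    pads=[]
    for i in range(1,k):
        w=plane(c,ce[i],.012)[0]
        if 80<st[i,4]<800 and st[i,2]<40 and st[i,3]<40:
            pz=np.nanmedian(P[l==i][:,2]); 
            if .2<w[0]<.6 and -.3<w[1]<.5: pads.append(w);print(' pad',st[i,4],ce[i].round(1),w.round(4),'zmap',np.nanmedian(P[l==i],0).round(4))
    for nm,ztop,d,xy in(("red",.125,.058,(.387,-.06)),("tan",.111,.054,(0,0)),("grey",.101,.049,0),("cream",.119,.044,0)):
        uv={"top":dict(red=(273,214),tan=(299,218),grey=(248,208),cream=(322,225)),"side":dict(red=(277,165),tan=(281,155),grey=(272,184),cream=(283,145))}[n][nm]
        w=plane(c,uv,ztop)[0]
        s=(np.hypot(P[...,0]-w[0],P[...,1]-w[1])<.034)&(abs(P[...,2]-ztop)<.008)
        q=P[s]
        if len(q)>20:
            (u,v),r=cv2.minEnclosingCircle(q[:,:2].astype(np.float32));print(nm,w.round(4),len(q),'mean',q.mean(0).round(4),'enc',round(u,4),round(v,4),round(r,4))
        else: print(nm,w.round(4),len(q))
    if n=="top":
        for nm,hs in(("timer",0),("beaker",0)):
            pass
        Q=P.reshape(-1,3);print('shelf x min',np.nanpercentile(Q[(Q[:,2]>.25)&(Q[:,0]>.3)&(abs(Q[:,1])<.4)][:,0],[0.5,2]),'z',np.nanmedian(Q[(Q[:,2]>.25)&(Q[:,0]>.5)][:,2]))
E
python3 m.py
```

```text
top
 pad 279 [193.7 216. ] [ 0.4826 -0.0179  0.012 ] zmap [ 0.4827 -0.0185  0.0128]
 pad 270 [170.2 220.5] [0.4693 0.048  0.012 ] zmap [0.4703 0.0481 0.0122]
 pad 261 [146.1 224.7] [0.4566 0.1154 0.012 ] zmap [0.4559 0.1149 0.0126]
 pad 260 [122.3 229.1] [0.4434 0.1819 0.012 ] zmap [0.4436 0.1819 0.0124]
red [ 0.4871 -0.2369  0.125 ] 392 mean [ 0.4871 -0.2355  0.1246] enc 0.4872 -0.2354 0.0289
tan [ 0.478  -0.3056  0.111 ] 329 mean [ 0.4767 -0.3061  0.11  ] enc 0.477 -0.3062 0.0271
grey [ 0.503  -0.1716  0.101 ] 260 mean [ 0.5063 -0.1727  0.1009] enc 0.5063 -0.1722 0.0244
cream [ 0.4604 -0.3647  0.119 ] 224 mean [ 0.4606 -0.3687  0.1184] enc 0.4613 -0.369 0.0222
shelf x min [0.69845705 0.69897212] z 0.45159951467240395
side
 pad 148 [280.9 234.5] [ 0.4814 -0.0173  0.012 ] zmap [ 0.4814 -0.0174  0.0114]
 pad 146 [287.2 251. ] [0.4676 0.0483 0.012 ] zmap [0.4674 0.0482 0.0111]
 pad 159 [293.4 269.6] [0.4556 0.1167 0.012 ] zmap [0.4552 0.1164 0.0113]
 pad 190 [300.2 289.4] [0.4432 0.1833 0.012 ] zmap [0.4428 0.1827 0.0112]
red [ 0.4852 -0.2201  0.125 ] 146 mean [ 0.4843 -0.2273  0.1231] enc 0.4831 -0.231 0.0287
tan [ 0.4661 -0.2927  0.111 ] 105 mean [ 0.4715 -0.3004  0.109 ] enc 0.4735 -0.3023 0.0267
grey [ 0.5045 -0.1533  0.101 ] 111 mean [ 0.5027 -0.1647  0.0991] enc 0.503 -0.1676 0.0233
cream [ 0.456  -0.3399  0.119 ] 66 mean [ 0.4574 -0.3556  0.116 ] enc 0.4604 -0.3421 0.0319
```

```bash
cat > go.py <<'E'
import sys
from h import *
from workcell import ctrl
from scipy.spatial.transform import Rotation as R
def rel(x,y,z,yaw):   # yaw = world angle of tool y, degrees
    s=ctrl.state();q=s["ee_rot"];A=R.from_quat([q[1],q[2],q[3],q[0]])
    a=np.radians(yaw);ty=np.array([np.cos(a),np.sin(a),0]);tz=np.array([0,0,-1.]);tx=np.cross(ty,tz)
    B=R.from_matrix(np.c_[tx,ty,tz])
    d=A.inv().apply(np.array([x,y,z])-s["tool_pos"]);w=(A.inv()*B).as_rotvec(degrees=True)
    print('shift mm',(d*1000).round(1),'turn',w.round(2),'at',s["tool_pos"].round(4),'t',round(s["clock"],2),'w',round(s["gripper_width"],4),'F',s["force"].round(1))
if __name__=="__main__": rel(*map(float,sys.argv[1:5]))
E
python3 go.py .461 -.369 .235 -12.5
```

```text
shift mm [330.5 -35.3  -4.2] turn [-6.000e-02 -4.000e-02 -6.021e+01] at [ 0.156  -0.5009  0.2307] t 0.1 w 0.0854 F [ 0.8 -0.3 -1.4]
```

```bash
python3 -m jog '[[0.03,-0.003,0,0,0,-6],[0.07,-0.007,0,0,0,-12],[0.11,-0.01,0,0,0,-20],[0.15,-0.015,0,0,0,-28],[0.19,-0.02,0,0,0,-36],[0.23,-0.025,0,0,0,-44],[0.27,-0.03,-0.004,0,0,-52],[0.31,-0.033,-0.004,0,0,-58],[0.33,-0.035,-0.004,0,0,-60],[0.33,-0.035,-0.004,0,0,-60],[0.33,-0.035,-0.004,0,0,-60],[0.33,-0.035,-0.004,0,0,-60],[0.33,-0.035,-0.004,0,0,-60]]' -1
python3 - <<'E'
from workcell import ctrl
import cv2,numpy as np
from go import rel
c=ctrl.camera("wrist");cv2.imwrite("pics/w1.png",c["frame"][:,:,::-1]);np.savez("w1.npz",**c)
rel(.461,-.369,.235,-12.5)
E
```

```text
clock: 1.4
tool_pos: [0.4598, -0.3703, 0.2354]
ee_rot: [-0.0, 0.782, 0.624, -0.0]
force: [-0.3, 0.6, 0.2]
gripper_width: 0.0857
finger_force: 0.0
shift mm [1.5 0.8 0.5] turn [ 0.   0.  -0.3] at [ 0.4599 -0.3703  0.2355] t 1.45 w 0.0855 F [-0.4  0.3  0.1]
```

View pics/w1.png

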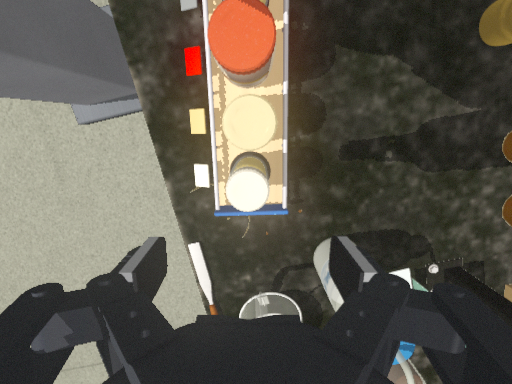

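The wrist view has the rack upright in the image, between columns 213 and 287. The cream lid is at (247,189), tan at (249,122) and red at (242,33). The fingers sit symmetrically about column 248, so the gripper is well aligned.

```bash
cat > lid.py <<'E'
from h import *
J=dict(cream=(.119,.022),tan=(.111,.027),red=(.125,.029),grey=(.101,.0245))
def lid(c,nm,xy,zoff=0):
    z,r=J[nm];P=cloud(c);s=(np.hypot(P[...,0]-xy[0],P[...,1]-xy[1])<.036)&(abs(P[...,2]-z-zoff)<.006)
    m=s.astype(np.uint8);ct=max(cv2.findContours(m,0,cv2.CHAIN_APPROX_NONE)[0],key=cv2.contourArea)[:,0]
    q=plane(c,ct,np.median(P[s][:,2]))[:,:2];k=circ(q);return k.round(4),P[s].mean(0).round(4),ct.mean(0).round(0),len(q)
E
python3 - <<'E'
from lid import *
for f in("top0","w1"):
    c=dict(np.load(f+".npz"))
    for n,xy in dict(cream=(.461,-.369),tan=(.477,-.306),red=(.487,-.2355),grey=(.506,-.172)).items():
        try: print(f,n,*lid(c,n,xy))
        except Exception as e: print(f,n,e)
E
python3 go.py .461 -.369 .066 -12.5
```

```text
top0 cream [ 0.4607 -0.3686  0.0205] [ 0.4607 -0.3686  0.1185] [324. 225.] 49
top0 tan [ 0.477  -0.3064  0.0253] [ 0.4769 -0.3064  0.1102] [299. 219.] 58
top0 red [ 0.4871 -0.2355  0.0277] [ 0.487  -0.2354  0.1246] [272. 214.] 62
top0 grey [ 0.5066 -0.1726  0.0229] [ 0.5065 -0.1726  0.1009] [248. 207.] 51
w1 cream [ 0.4584 -0.369   0.0214] [ 0.4585 -0.3687  0.1179] [248. 190.] 124
w1 tan [ 0.4745 -0.3066  0.0259] [ 0.4747 -0.3062  0.1101] [249. 122.] 160
w1 red [ 0.4837 -0.2365  0.0281] [ 0.4838 -0.2359  0.1244] [242.  34.] 209
w1 grey max() iterable argument is empty
shift mm [  1.5   0.8 169.5] turn [ 0.   0.  -0.3] at [ 0.4599 -0.3703  0.2355] t 1.45 w 0.0855 F [-0.4  0.3  0.1]
```

```bash
python3 -m jog '[[0.001,0,0.03,0,0,0],[0.001,0,0.06,0,0,0],[0.001,0,0.09,0,0,0],[0.001,0,0.12,0,0,0],[0.001,0,0.14,0,0,0],[0.001,0,0.155,0,0,0],[0.001,0,0.165,0,0,0],[0.001,0,0.169,0,0,0],[0.001,0,0.169,0,0,0],[0.001,0,0.169,0,0,0]]' -1
python3 -m jog '[[0,0,0,0,0,0],[0,0,0,0,0,0],[0,0,0,0,0,0],[0,0,0,0,0,0],[0,0,0,0,0,0],[0,0,0,0,0,0],[0,0,0,0,0,0],[0,0,0,0,0,0],[0,0,0,0,0,0],[0,0,0,0,0,0]]' 0.6 40
python3 go.py .461 -.369 .066 -12.5
```

```text
clock: 2.45
tool_pos: [0.4612, -0.3691, 0.0671]
ee_rot: [0.001, 0.781, 0.624, 0.0]
force: [-0.6, -0.4, 0.4]
gripper_width: 0.0857
finger_force: 0.0
clock: 3.45
tool_pos: [0.4615, -0.3689, 0.0671]
ee_rot: [0.001, 0.781, 0.625, 0.0]
force: [0.1, -0.6, 5.8]
gripper_width: 0.0445
finger_force: 40.7
shift mm [-0.2 -0.5  1.1] turn [ 0.08  0.02 -0.2 ] at [ 0.4615 -0.3689  0.0671] t 3.45 w 0.0445 F [ 0.1 -0.6  5.8]
```

The width reads 44.5 mm against the 47 mm glass, so the grip is probably on the lid or shoulder. I'll open and regrip lower.

```bash
python3 -m jog '[[0,0,0,0,0,0],[0,0,0,0,0,0],[0,0,0,0,0,0],[0,0,0,0,0,0],[0,0,0,0,0,0],[0,0,0.003,0,0,0],[0,0,0.006,0,0,0],[0,0,0.009,0,0,0],[0,0,0.009,0,0,0]]' -1
python3 -m jog '[[0,0,0,0,0,0],[0,0,0,0,0,0],[0,0,0,0,0,0],[0,0,0,0,0,0],[0,0,0,0,0,0],[0,0,0,0,0,0],[0,0,0,0,0,0],[0,0,0,0,0,0],[0,0,0,0,0,0],[0,0,0,0,0,0]]' 0.6 40
python3 - <<'E'
from workcell import ctrl
import cv2
cv2.imwrite("pics/w2.png",ctrl.camera("wrist")["frame"][:,:,::-1])
E
```

```text
clock: 4.35
tool_pos: [0.4606, -0.3685, 0.0566]
ee_rot: [-0.001, 0.781, 0.624, -0.0]
force: [0.4, 0.1, -0.4]
gripper_width: 0.0851
finger_force: 0.0
clock: 5.35
tool_pos: [0.4613, -0.3689, 0.0577]
ee_rot: [0.0, 0.781, 0.625, 0.0]
force: [0.4, -0.1, 5.2]
gripper_width: 0.0444
finger_force: 38.7
```

View pics/w2.png

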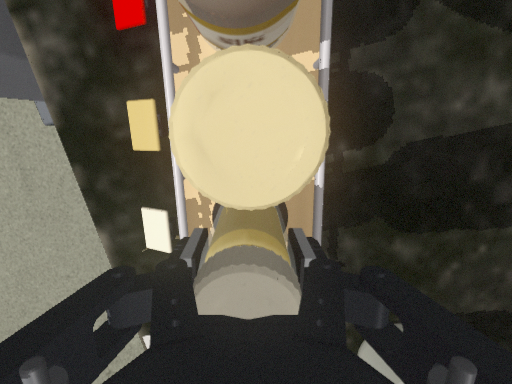

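The wrist view shows both pads on the glass just below the cream lid at (248,270), centred, with the tan jar clear at (250,125). Lifting.

```bash
python3 -m jog '[[0,0,-0.004,0,0,0],[0,0,-0.012,0,0,0],[0,0,-0.025,0,0,0],[0,0,-0.045,0,0,0],[0,0,-0.07,0,0,0],[0,0,-0.1,0,0,0],[0,0,-0.13,0,0,0],[0,0,-0.155,0,0,0],[0,0,-0.168,0,0,0],[0,0,-0.17,0,0,0],[0,0,-0.17,0,0,0],[0,0,-0.17,0,0,0]]'
python3 go.py .443 .182 .23 10.9
```

```text
clock: 6.6
tool_pos: [0.4605, -0.3685, 0.2265]
ee_rot: [-0.001, 0.781, 0.624, -0.0]
force: [-0.6, -0.7, -2.6]
gripper_width: 0.0448
finger_force: 39.2
shift mm [ 533.1 -138.2   -3. ] turn [ -0.07  -0.06 -23.61] at [ 0.4605 -0.3685  0.2265] t 6.6 w 0.0448 F [-0.6 -0.7 -2.6]
```

```bash
python3 -m jog '[[0.008,-0.002,0,0,0,0],[0.024,-0.006,0,0,0,-1],[0.048,-0.012,0,0,0,-2],[0.08,-0.02,0,0,0,-3.5],[0.112,-0.029,0,0,0,-5],[0.148,-0.038,0,0,0,-6.5],[0.184,-0.047,0,0,0,-8],[0.22,-0.057,0,0,0,-9.6],[0.256,-0.066,0,0,0,-11.2],[0.292,-0.075,0,0,0,-12.8],[0.328,-0.085,0,0,0,-14.5],[0.364,-0.094,0,0,0,-16],[0.4,-0.103,0,0,0,-17.6],[0.435,-0.112,0,0,0,-19.2],[0.466,-0.12,0,0,0,-20.6],[0.492,-0.127,0,0,0,-21.8],[0.513,-0.133,0,0,0,-22.7],[0.526,-0.136,0,0,0,-23.3],[0.533,-0.138,0,0,0,-23.6],[0.533,-0.138,0,0,0,-23.6]]'
python3 -m jog '[[0,0,0,0,0,0],[0,0,0,0,0,0],[0,0,0,0,0,0]]'
python3 - <<'E'
from workcell import ctrl
import cv2,numpy as np
from go import rel
c=ctrl.camera("wrist");cv2.imwrite("pics/w3.png",c["frame"][:,:,::-1]);np.savez("w3.npz",**c)
rel(.443,.182,.0575,10.9)
E
```

```text
clock: 8.6
tool_pos: [0.4431, 0.182, 0.2272]
ee_rot: [-0.0, 0.636, 0.771, -0.0]
force: [0.1, 0.5, -2.8]
gripper_width: 0.0444
finger_force: 39.2
clock: 8.9
tool_pos: [0.4437, 0.1809, 0.2274]
ee_rot: [-0.0, 0.637, 0.771, 0.0]
force: [0.1, -0.9, -3.2]
gripper_width: 0.0447
finger_force: 39.2
shift mm [  1.2  -0.5 169.9] turn [ 0.   -0.   -0.07] at [0.4437 0.1809 0.2274] t 8.95 w 0.0442 F [ 0.6 -0.7 -1.9]
```

View pics/w3.png

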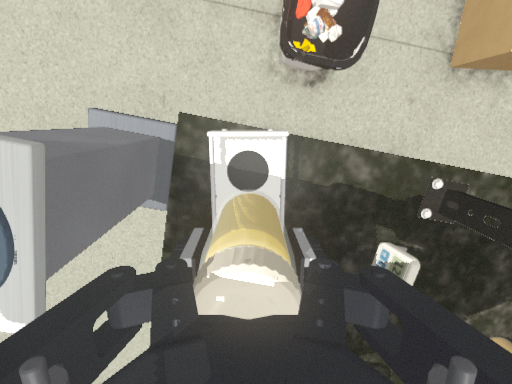

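```bash
python3 - <<'E'
from lid import *
c=dict(np.load("w3.npz"));F=c["frame"]
m=np.zeros(F.shape[:2],np.uint8);m[145:200,222:275]=(F[145:200,222:275].max(2)<90)
k,l,st,ce=cv2.connectedComponentsWithStats(m);i=1+st[1:,4].argmax();print(st[i],ce[i])
ct=max(cv2.findContours((l==i).astype(np.uint8),0,cv2.CHAIN_APPROX_NONE)[0],key=cv2.contourArea)[:,0]
q=plane(c,ct,.012)[:,:2];q=q[ct[:,1]<188];print(circ(q).round(4),circ(q,.028).round(4))
print(lid(c,"cream",(.4437,.1809),.17))
E
```

```text
[232 180  10   9  27] [236.92592593 184.07407407]
[0.432  0.1631 0.004 ] [0.4418 0.1887 0.03  ]
(array([0.4379, 0.1905, 0.0161]), array([0.4409, 0.1918, 0.2873]), array([227., 289.]), 388)
```

```bash
python3 - <<'E'
from lid import *
c=dict(np.load("w3.npz"));G=c["frame"].max(2)[140:205,215:282]
t,m=cv2.threshold(np.ascontiguousarray(G),0,1,cv2.THRESH_BINARY_INV+cv2.THRESH_OTSU);print(t)
k,l,st,ce=cv2.connectedComponentsWithStats(m);i=l[30,32];print(st[i],ce[i]+[215,140])
ct=max(cv2.findContours((l==i).astype(np.uint8),0,cv2.CHAIN_APPROX_NONE)[0],key=cv2.contourArea)[:,0]+[215,140]
q=plane(c,ct,.012)[:,:2];q=q[ct[:,1]<182];print(len(q),circ(q).round(4))
E
```

```text
168.0
[  12   11   42   40 1322] [247.42738275 170.70045386]
78 [0.4425 0.1829 0.027 ]
```

```bash
python3 -m jog '[[0.0005,0,0.008,0,0,0],[0.001,-0.0005,0.025,0,0,0],[0.0015,-0.0005,0.05,0,0,0],[0.0015,-0.0005,0.08,0,0,0],[0.0015,-0.0005,0.105,0,0,0],[0.0015,-0.0005,0.125,0,0,0],[0.0015,-0.0005,0.142,0,0,0],[0.0015,-0.0005,0.154,0,0,0],[0.0015,-0.0005,0.162,0,0,0],[0.0015,-0.0005,0.166,0,0,0],[0.0015,-0.0005,0.168,0,0,0],[0.0015,-0.0005,0.1685,0,0,0],[0.0015,-0.0005,0.169,0,0,0],[0.0015,-0.0005,0.1695,0,0,0],[0.0015,-0.0005,0.1695,0,0,0]]'
```

```text
clock: 10.45
tool_pos: [0.443, 0.183, 0.0581]
ee_rot: [0.0, 0.637, 0.771, 0.0]
force: [-0.5, -0.2, -2.4]
gripper_width: 0.0443
finger_force: 39.2
```

```bash
python3 -m jog '[[0,0,0.0005,0,0,0],[0,0,0.001,0,0,0],[0,0,0.0012,0,0,0],[0,0,0.0012,0,0,0]]'
```

```text
clock: 10.85
tool_pos: [0.4429, 0.1831, 0.0577]
ee_rot: [0.0, 0.637, 0.771, 0.0]
force: [-3.5, -0.3, 10.6]
gripper_width: 0.0445
finger_force: 40.8
```

```bash
python3 -m jog '[[0,0,0,0,0,0],[0,0,0,0,0,0],[0,0,0,0,0,0],[0,0,0,0,0,0],[0,0,0,0,0,0],[0,0,0,0,0,0],[0,0,-0.01,0,0,0],[0,0,-0.03,0,0,0],[0,0,-0.06,0,0,0],[0,0,-0.1,0,0,0],[0,0,-0.14,0,0,0],[0,0,-0.17,0,0,0],[0,0,-0.178,0,0,0],[0,0,-0.178,0,0,0]]' -1
python3 go.py .4765 -.3062 .235 -12.7
```

```text
clock: 12.25
tool_pos: [0.4433, 0.1832, 0.236]
ee_rot: [0.001, 0.637, 0.771, 0.001]
force: [0.4, 0.2, -1.1]
gripper_width: 0.0854
finger_force: 0.0
shift mm [-486.8  -59.9    0.5] turn [ 0.14 -0.07 23.59] at [0.4433 0.1832 0.236 ] t 12.25 w 0.0854 F [ 0.4  0.2 -1.1]
```

```bash
python3 -m jog '[[-0.02,-0.002,0,0,0,1],[-0.06,-0.007,0,0,0,3],[-0.105,-0.013,0,0,0,5],[-0.15,-0.018,0,0,0,7.2],[-0.195,-0.024,0,0,0,9.5],[-0.24,-0.03,0,0,0,11.7],[-0.285,-0.035,0,0,0,14],[-0.33,-0.041,0,0,0,16],[-0.375,-0.046,0,0,0,18.2],[-0.415,-0.051,0,0,0,20],[-0.45,-0.055,0,0,0,21.7],[-0.475,-0.058,0,0,0,23],[-0.487,-0.06,0,0,0,23.6],[-0.487,-0.06,0,0,0,23.6],[-0.487,-0.06,0,0,0,23.6],[-0.487,-0.06,0,0,0,23.6]]'
python3 - <<'E'
from workcell import ctrl
from lid import *
from go import rel
c=ctrl.camera("top");np.savez("top1.npz",**c);print(lid(c,"cream",(.443,.183)))
w=ctrl.camera("wrist");np.savez("w4.npz",**w)
for n,xy in dict(tan=(.476,-.306),red=(.487,-.2355),grey=(.506,-.172)).items():
    try: print(n,*lid(w,n,xy))
    except Exception as e: print(n,e)
rel(.4765,-.3062,.056,-12.7)
E
```

```text
clock: 13.85
tool_pos: [0.4758, -0.3053, 0.2345]
ee_rot: [-0.0, 0.781, 0.625, 0.0]
force: [-0.4, 0.7, 0.6]
gripper_width: 0.0853
finger_force: 0.0
(array([0.4424, 0.1801, 0.0208]), array([0.4424, 0.1799, 0.1186]), array([112., 229.]), 46)
tan [ 0.4747 -0.306   0.0259] [ 0.4748 -0.3055  0.11  ] [247. 190.] 148
red [ 0.4837 -0.2351  0.0282] [ 0.4838 -0.2345  0.1244] [240. 116.] 186
grey [ 0.5042 -0.1734  0.0238] [ 0.5043 -0.173   0.1004] [248.  44.] 159
shift mm [ -0.6   0.6 178.8] turn [ 0.01 -0.01  0.09] at [ 0.476  -0.3055  0.2348] t 13.95 w 0.0853 F [0.1 0.1 0.2]
```

```bash
python3 -m jog '[[0,0,0.03,0,0,0],[0,0,0.065,0,0,0],[0,0,0.1,0,0,0],[0,0,0.13,0,0,0],[0,0,0.15,0,0,0],[0,0,0.165,0,0,0],[-0.0005,0,0.174,0,0,0],[-0.0005,0,0.178,0,0,0],[-0.0005,0,0.178,0,0,0],[-0.0005,0,0.178,0,0,0]]' -1
python3 -m jog '[[0,0,0,0,0,0],[0,0,0,0,0,0],[0,0,0,0,0,0],[0,0,0,0,0,0],[0,0,0,0,0,0],[0,0,0,0,0,0],[0,0,0,0,0,0],[0,0,0,0,0,0]]' 0.5 40
python3 - <<'E'
from workcell import ctrl
from lid import *
c=ctrl.camera("side");np.savez("side1.npz",**c);cv2.imwrite("pics/s1.png",cv2.resize(c["frame"][120:320,220:340,::-1],None,fx=3,fy=3,interpolation=cv2.INTER_CUBIC))
E
```

```text
clock: 14.95
tool_pos: [0.4763, -0.3072, 0.0574]
ee_rot: [0.001, 0.781, 0.625, 0.0]
force: [-0.6, -0.6, -0.3]
gripper_width: 0.0852
finger_force: 0.0
clock: 15.75
tool_pos: [0.4759, -0.3073, 0.0573]
ee_rot: [0.0, 0.781, 0.624, 0.0]
force: [-1.6, 0.6, 6.5]
gripper_width: 0.0535
finger_force: 41.5
```

View pics/s1.png

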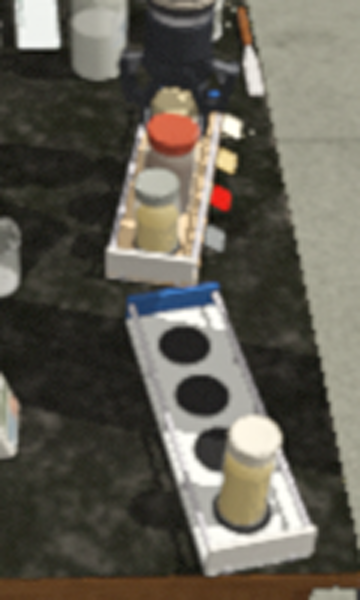

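The side crop shows the cream jar upright and centred on its pad near (243,510). The gripper now holds the tan jar.

```bash
python3 -m jog '[[0,0,-0.004,0,0,0],[0,0,-0.012,0,0,0],[0,0,-0.025,0,0,0],[0,0,-0.045,0,0,0],[0,0,-0.07,0,0,0],[0,0,-0.1,0,0,0],[0,0,-0.13,0,0,0],[0,0,-0.155,0,0,0],[0,0,-0.168,0,0,0],[0,0,-0.17,0,0,0],[0,0,-0.17,0,0,0],[0,0,-0.17,0,0,0]]'
python3 go.py .456 .115 .2273 10.9
```

```text
clock: 17.0
tool_pos: [0.4754, -0.3068, 0.2256]
ee_rot: [-0.001, 0.781, 0.625, -0.0]
force: [-0.8, 0.1, -4.1]
gripper_width: 0.0532
finger_force: 42.7
shift mm [ 407.2 -111.7   -1.2] turn [ -0.08  -0.06 -23.61] at [ 0.4754 -0.3068  0.2256] t 17.0 w 0.0532 F [-0.8  0.1 -4.1]
```

```bash
python3 -m jog '[[0.008,-0.002,0,0,0,-0.5],[0.024,-0.007,0,0,0,-1.4],[0.048,-0.013,0,0,0,-2.8],[0.08,-0.022,0,0,0,-4.6],[0.112,-0.031,0,0,0,-6.5],[0.146,-0.04,0,0,0,-8.5],[0.18,-0.049,0,0,0,-10.4],[0.214,-0.059,0,0,0,-12.4],[0.248,-0.068,0,0,0,-14.4],[0.282,-0.077,0,0,0,-16.4],[0.314,-0.086,0,0,0,-18.2],[0.344,-0.094,0,0,0,-20],[0.37,-0.101,0,0,0,-21.4],[0.39,-0.107,0,0,0,-22.6],[0.402,-0.11,0,0,0,-23.3],[0.407,-0.1115,0,0,0,-23.6],[0.407,-0.1115,0,0,0,-23.6],[0.407,-0.1115,0,0,0,-23.6],[0.407,-0.1115,0,0,0,-23.6]]'
python3 - <<'E'
from workcell import ctrl
from lid import *
from go import rel
w=ctrl.camera("wrist");np.savez("w5.npz",**w);cv2.imwrite("pics/w5.png",w["frame"][:,:,::-1])
print(lid(w,"cream",(.443,.182)))
rel(.456,.115,.0573,10.9)
E
```

```text
clock: 18.9
tool_pos: [0.4566, 0.1137, 0.2266]
ee_rot: [-0.0, 0.637, 0.771, -0.0]
force: [-0.5, 0.4, -2.5]
gripper_width: 0.0533
finger_force: 42.7
(array([0.4406, 0.1809, 0.0213]), array([0.4406, 0.1813, 0.1179]), array([245., 118.]), 140)
shift mm [  1.4  -0.3 169.3] turn [-0.01  0.   -0.09] at [0.4566 0.1137 0.2266] t 18.95 w 0.0534 F [-0.3  0.4 -2.5]
```

View pics/w5.png

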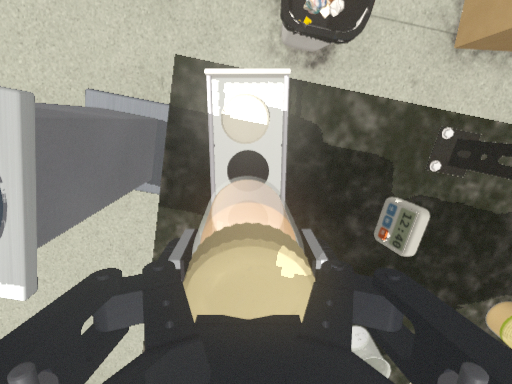

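The wrist view shows the tan jar held straight over the second pad, at (248,170). The placed cream jar stands beyond it at (245,118).

```bash
python3 -m jog '[[0.0005,0,0.008,0,0,0],[0.001,0,0.025,0,0,0],[0.002,0,0.05,0,0,0],[0.002,0,0.08,0,0,0],[0.002,0,0.105,0,0,0],[0.002,0,0.125,0,0,0],[0.002,0,0.142,0,0,0],[0.002,0,0.154,0,0,0],[0.002,0,0.162,0,0,0],[0.002,0,0.166,0,0,0],[0.002,0,0.168,0,0,0],[0.002,0,0.169,0,0,0],[0.002,0,0.1695,0,0,0],[0.002,0,0.17,0,0,0],[0.002,0,0.17,0,0,0]]'
```

```text
clock: 20.45
tool_pos: [0.4565, 0.1165, 0.0573]
ee_rot: [0.0, 0.637, 0.771, 0.0]
force: [-0.8, -0.8, 4.1]
gripper_width: 0.0536
finger_force: 43.2
```

Contact confirmed (+6–7 N change), so I'll release, rise and go to the red jar.

```bash
python3 -m jog '[[0,0,0,0,0,0],[0,0,0,0,0,0],[0,0,0,0,0,0],[0,0,0,0,0,0],[0,0,0,0,0,0],[0,0,0,0,0,0],[0,0,-0.01,0,0,0],[0,0,-0.03,0,0,0],[0,0,-0.06,0,0,0],[0,0,-0.1,0,0,0],[0,0,-0.14,0,0,0],[0,0,-0.17,0,0,0],[0,0,-0.178,0,0,0],[0,0,-0.178,0,0,0]]' -1
python3 go.py .486 -.2355 .235 -12.7
```

```text
clock: 21.85
tool_pos: [0.4567, 0.1166, 0.236]
ee_rot: [0.001, 0.637, 0.771, 0.001]
force: [0.0, 1.1, -1.2]
gripper_width: 0.0856
finger_force: 0.0
shift mm [-351.2  -37.8    0.8] turn [ 0.15 -0.05 23.59] at [0.4567 0.1166 0.236 ] t 21.85 w 0.0856 F [ 0.   1.1 -1.2]
```

```bash
python3 -m jog '[[-0.02,-0.002,0,0,0,1.3],[-0.055,-0.006,0,0,0,3.7],[-0.095,-0.01,0,0,0,6.4],[-0.135,-0.0145,0,0,0,9],[-0.175,-0.019,0,0,0,11.8],[-0.215,-0.023,0,0,0,14.4],[-0.255,-0.0275,0,0,0,17],[-0.292,-0.0315,0,0,0,19.6],[-0.322,-0.0345,0,0,0,21.6],[-0.342,-0.037,0,0,0,23],[-0.351,-0.038,0,0,0,23.6],[-0.351,-0.038,0,0,0,23.6],[-0.351,-0.038,0,0,0,23.6],[-0.351,-0.038,0,0,0,23.6]]'
python3 - <<'E'
from workcell import ctrl
from lid import *
from go import rel
c=ctrl.camera("top");np.savez("top2.npz",**c)
print(lid(c,"cream",(.443,.183)),lid(c,"tan",(.456,.116)))
w=ctrl.camera("wrist");np.savez("w6.npz",**w)
for n,xy in dict(red=(.485,-.2355),grey=(.505,-.172)).items(): print(n,*lid(w,n,xy))
rel(.486,-.2355,.065,-12.7)
E
```

```text
clock: 23.25
tool_pos: [0.4851, -0.2344, 0.2345]
ee_rot: [-0.0, 0.781, 0.625, 0.0]
force: [-0.4, 0.5, 0.7]
gripper_width: 0.0853
finger_force: 0.0
(array([0.4425, 0.18  , 0.0208]), array([0.4424, 0.18  , 0.1183]), array([112., 229.]), 49) (array([0.458 , 0.1165, 0.0254]), array([0.4579, 0.1164, 0.1104]), array([138., 223.]), 57)
red [ 0.4838 -0.2344  0.0283] [ 0.4839 -0.2338  0.1244] [248. 193.] 167
grey [ 0.5044 -0.1729  0.0236] [ 0.5045 -0.1725  0.1004] [254. 123.] 141
shift mm [ -0.8   0.9 169.7] turn [ 0.01 -0.01  0.08] at [ 0.4852 -0.2345  0.2347] t 23.35 w 0.0853 F [-0.4 -0.1  0.7]
```

```bash
python3 -m jog '[[0,0,0.03,0,0,0],[0,0,0.065,0,0,0],[0,0,0.095,0,0,0],[0,0,0.12,0,0,0],[0,0,0.14,0,0,0],[0,0,0.155,0,0,0],[-0.0005,0,0.165,0,0,0],[-0.0005,0,0.169,0,0,0],[-0.0005,0,0.169,0,0,0],[-0.0005,0,0.169,0,0,0]]' -1
python3 -m jog '[[0,0,0,0,0,0],[0,0,0,0,0,0],[0,0,0,0,0,0],[0,0,0,0,0,0],[0,0,0,0,0,0],[0,0,0,0,0,0],[0,0,0,0,0,0],[0,0,0,0,0,0]]' 0.5 50
python3 -m jog '[[0,0,-0.004,0,0,0],[0,0,-0.012,0,0,0],[0,0,-0.025,0,0,0],[0,0,-0.045,0,0,0],[0,0,-0.07,0,0,0],[0,0,-0.1,0,0,0],[0,0,-0.13,0,0,0],[0,0,-0.155,0,0,0],[0,0,-0.168,0,0,0],[0,0,-0.17,0,0,0],[0,0,-0.17,0,0,0],[0,0,-0.17,0,0,0]]'
python3 go.py .4685 .048 .2347 10.9
```

```text
clock: 24.35
tool_pos: [0.4856, -0.236, 0.0663]
ee_rot: [0.0, 0.781, 0.625, 0.0]
force: [-0.8, 0.2, 0.1]
gripper_width: 0.0857
finger_force: 0.0
clock: 25.15
tool_pos: [0.4857, -0.2362, 0.0667]
ee_rot: [0.001, 0.781, 0.624, 0.0]
force: [0.7, 0.6, 6.5]
gripper_width: 0.0594
finger_force: 52.4
clock: 26.35
tool_pos: [0.4845, -0.2357, 0.2346]
ee_rot: [-0.001, 0.781, 0.624, -0.0]
force: [-0.5, -0.2, -3.6]
gripper_width: 0.0599
finger_force: 54.7
shift mm [ 2.732e+02 -7.810e+01  2.000e-01] turn [ -0.09  -0.05 -23.61] at [ 0.4845 -0.2357  0.2346] t 26.35 w 0.0599 F [-0.5 -0.2 -3.6]
```

```bash
python3 -m jog '[[0.008,-0.002,0,0,0,-0.7],[0.024,-0.007,0,0,0,-2],[0.048,-0.0135,0,0,0,-4.1],[0.078,-0.022,0,0,0,-6.7],[0.11,-0.031,0,0,0,-9.5],[0.142,-0.0405,0,0,0,-12.2],[0.174,-0.0495,0,0,0,-15],[0.204,-0.058,0,0,0,-17.6],[0.23,-0.0655,0,0,0,-19.9],[0.252,-0.072,0,0,0,-21.8],[0.266,-0.076,0,0,0,-23],[0.273,-0.078,0,0,0,-23.6],[0.273,-0.078,0,0,0,-23.6],[0.273,-0.078,0,0,0,-23.6],[0.273,-0.078,0,0,0,-23.6]]'
python3 - <<'E'
from workcell import ctrl
from lid import *
from go import rel
w=ctrl.camera("wrist");np.savez("w7.npz",**w);cv2.imwrite("pics/w7.png",w["frame"][:,:,::-1])
print(lid(w,"cream",(.443,.182)),lid(w,"tan",(.456,.116)))
rel(.4685,.0475,.066,10.9)
E
```

```text
clock: 27.85
tool_pos: [0.4689, 0.047, 0.2355]
ee_rot: [-0.0, 0.637, 0.771, -0.0]
force: [-0.7, 0.1, -1.9]
gripper_width: 0.0599
finger_force: 54.7
(array([0.4408, 0.1804, 0.0215]), array([0.4407, 0.1808, 0.1179]), array([245.,  37.]), 157) (array([0.456 , 0.1171, 0.0259]), array([0.4559, 0.1176, 0.1101]), array([249., 116.]), 160)
shift mm [  0.6  -0.4 169.6] turn [-0.01 -0.   -0.07] at [0.469  0.0469 0.2356] t 27.9 w 0.0596 F [-0.7  0.9 -2.6]
```

View pics/w7.png

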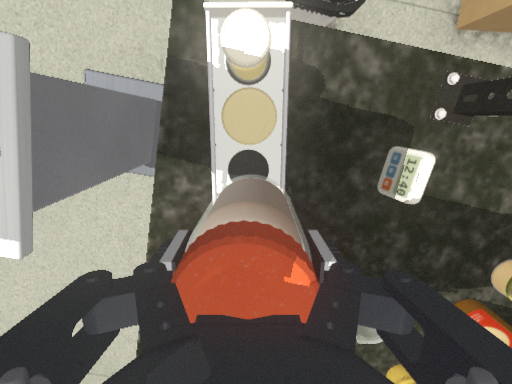

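The red jar hangs upright over the next free pad, at (248,168). The cream (245,37) and tan (249,116) jars stand where I placed them.

```bash
python3 -m jog '[[0,0,0.008,0,0,0],[0,0,0.025,0,0,0],[0,0,0.05,0,0,0],[0,0,0.08,0,0,0],[0,0,0.105,0,0,0],[0,0,0.125,0,0,0],[0,0,0.142,0,0,0],[0,0,0.154,0,0,0],[0,0,0.162,0,0,0],[0,0,0.166,0,0,0],[0,0,0.168,0,0,0],[0,0,0.169,0,0,0],[0,0,0.1695,0,0,0],[0,0,0.17,0,0,0],[0,0,0.17,0,0,0]]'
```

```text
clock: 29.4
tool_pos: [0.4693, 0.0475, 0.0667]
ee_rot: [0.001, 0.637, 0.771, 0.0]
force: [-3.8, -1.8, 7.9]
gripper_width: 0.0599
finger_force: 55.5
```

Contact again. Release, rise, then the grey jar.

```bash
python3 -m jog '[[0,0,0,0,0,0],[0,0,0,0,0,0],[0,0,0,0,0,0],[0,0,0,0,0,0],[0,0,0,0,0,0],[0,0,0,0,0,0],[0,0,-0.01,0,0,0],[0,0,-0.03,0,0,0],[0,0,-0.06,0,0,0],[0,0,-0.1,0,0,0],[0,0,-0.14,0,0,0],[0,0,-0.165,0,0,0],[0,0,-0.17,0,0,0],[0,0,-0.17,0,0,0]]' -1
python3 go.py .5055 -.1727 .235 -12.7
```

```text
clock: 30.8
tool_pos: [0.4694, 0.0476, 0.2366]
ee_rot: [0.001, 0.637, 0.771, 0.001]
force: [-0.6, -0.0, -0.8]
gripper_width: 0.0852
finger_force: 0.0
shift mm [-223.1   -6.2    1.6] turn [ 1.100e-01 -2.000e-02  2.359e+01] at [0.4694 0.0476 0.2366] t 30.8 w 0.0852 F [-0.6 -0.  -0.8]
```

```bash
python3 -m jog '[[-0.02,-0.0005,0,0,0,2],[-0.05,-0.0015,0,0,0,5.3],[-0.085,-0.0025,0,0,0,9],[-0.12,-0.0035,0,0,0,12.7],[-0.155,-0.0045,0,0,0,16.4],[-0.187,-0.005,0.001,0,0,19.8],[-0.21,-0.006,0.001,0,0,22.2],[-0.223,-0.006,0.001,0,0,23.6],[-0.223,-0.006,0.001,0,0,23.6],[-0.223,-0.006,0.001,0,0,23.6],[-0.223,-0.006,0.001,0,0,23.6]]'
python3 - <<'E'
from workcell import ctrl
from lid import *
from go import rel
c=ctrl.camera("top");np.savez("top3.npz",**c)
for n,xy in dict(cream=(.443,.183),tan=(.456,.116),red=(.469,.048),grey=(.506,-.172)).items(): print('top',n,*lid(c,n,xy))
w=ctrl.camera("wrist");np.savez("w8.npz",**w)
print(lid(w,"grey",(.505,-.172)))
rel(.5055,-.1727,.055,-12.7)
E
```

```text
clock: 31.9
tool_pos: [0.5051, -0.1715, 0.2345]
ee_rot: [-0.0, 0.78, 0.625, -0.0]
force: [-0.1, -0.5, -0.8]
gripper_width: 0.085
finger_force: 0.0
top cream [0.4424 0.1802 0.0209] [0.4424 0.1802 0.1181] [112. 229.] 47
top tan [0.4577 0.1165 0.0253] [0.4577 0.1165 0.1106] [138. 224.] 56
top red [0.4695 0.0476 0.0278] [0.4696 0.0477 0.1248] [163. 219.] 62Traceback (most recent call last):
  File "<stdin>", line 5, in <module>
  File "lid.py", line 5, in lid
    m=s.astype(np.uint8);ct=max(cv2.findContours(m,0,cv2.CHAIN_APPROX_NONE)[0],key=cv2.contourArea)[:,0]
                            ~~~^^^^^^^^^^^^^^^^^^^^^^^^^^^^^^^^^^^^^^^^^^^^^^^^^^^^^^^^^^^^^^^^^^^^
ValueError: max() iterable argument is empty
```

```bash
python3 -m jog '[[0,0,0.03,0,0,0],[0,0,0.065,0,0,0],[0,0,0.1,0,0,0],[0,0,0.13,0,0,0],[0,0,0.15,0,0,0],[0,0,0.165,0,0,0],[-0.0003,0,0.174,0,0,0],[-0.0003,0,0.178,0,0,0],[-0.0003,0,0.178,0,0,0],[-0.0003,0,0.178,0,0,0]]' -1
python3 -m jog '[[0,0,0,0,0,0],[0,0,0,0,0,0],[0,0,0,0,0,0],[0,0,0,0,0,0],[0,0,0,0,0,0],[0,0,0,0,0,0],[0,0,0,0,0,0],[0,0,0,0,0,0]]' 0.5 50
python3 -m jog '[[0,0,-0.004,0,0,0],[0,0,-0.012,0,0,0],[0,0,-0.025,0,0,0],[0,0,-0.045,0,0,0],[0,0,-0.07,0,0,0],[0,0,-0.1,0,0,0],[0,0,-0.13,0,0,0],[0,0,-0.155,0,0,0],[0,0,-0.168,0,0,0],[0,0,-0.17,0,0,0],[0,0,-0.17,0,0,0],[0,0,-0.17,0,0,0]]'
python3 - <<'E'
from workcell import ctrl
import cv2
from go import rel
w=ctrl.camera("wrist");cv2.imwrite("pics/w9.png",w["frame"][:,:,::-1])
rel(.482,-.018,.2268,10.9)
E
```

```text
clock: 32.95
tool_pos: [0.5057, -0.1729, 0.0574]
ee_rot: [0.0, 0.781, 0.625, 0.0]
force: [0.2, -0.4, 0.2]
gripper_width: 0.0857
finger_force: 0.0
clock: 33.75
tool_pos: [0.5054, -0.1729, 0.0575]
ee_rot: [0.0, 0.781, 0.625, 0.0]
force: [-2.0, 2.0, 8.1]
gripper_width: 0.0488
finger_force: 50.1
clock: 34.95
tool_pos: [0.5047, -0.1727, 0.2257]
ee_rot: [-0.001, 0.781, 0.624, -0.0]
force: [0.5, 0.1, -1.3]
gripper_width: 0.0489
finger_force: 51.8
shift mm [145.9 -56.2  -1.1] turn [ -0.1   -0.04 -23.61] at [ 0.5047 -0.1727  0.2256] t 35.0 w 0.0488 F [-0.5  0.2 -1.4]
```

View pics/w9.png

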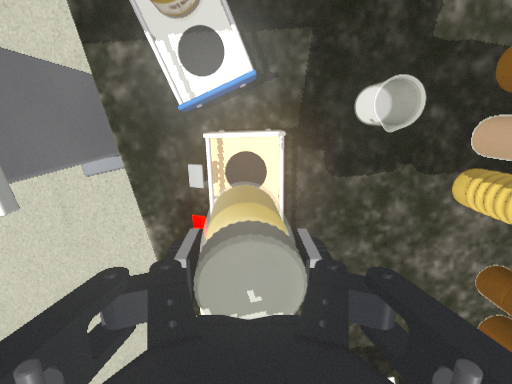

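The grey jar (250,270) hangs straight and centred between the pads. Its destination pad, by the blue end of the white rack, is at (200,50).

```bash
python3 -m jog '[[0.008,-0.003,0,0,0,-1.3],[0.022,-0.0085,0,0,0,-3.5],[0.042,-0.016,0,0,0,-6.8],[0.066,-0.0255,0,0,0,-10.7],[0.09,-0.0345,0,0,0,-14.5],[0.112,-0.043,0,0,0,-18],[0.13,-0.05,0,0,0,-21],[0.141,-0.0545,0,0,0,-22.8],[0.146,-0.056,0,0,0,-23.6],[0.146,-0.056,0,0,0,-23.6],[0.146,-0.056,0,0,0,-23.6],[0.146,-0.056,0,0,0,-23.6]]'
python3 go.py .482 -.018 .0575 10.9
```

```text
clock: 36.2
tool_pos: [0.4828, -0.0187, 0.2265]
ee_rot: [-0.0, 0.637, 0.771, -0.0]
force: [0.7, 0.5, -1.8]
gripper_width: 0.049
finger_force: 51.7
shift mm [  0.9  -0.6 169. ] turn [-0.01  0.   -0.08] at [ 0.4828 -0.0187  0.2265] t 36.2 w 0.049 F [ 0.7  0.5 -1.8]
```

```bash
python3 -m jog '[[0,0,0.008,0,0,0],[0.0005,-0.0005,0.025,0,0,0],[0.0005,-0.0005,0.05,0,0,0],[0.0005,-0.0005,0.08,0,0,0],[0.0005,-0.0005,0.105,0,0,0],[0.0005,-0.0005,0.125,0,0,0],[0.0005,-0.0005,0.142,0,0,0],[0.0005,-0.0005,0.154,0,0,0],[0.0005,-0.0005,0.162,0,0,0],[0.0005,-0.0005,0.166,0,0,0],[0.0005,-0.0005,0.168,0,0,0],[0.0005,-0.0005,0.169,0,0,0],[0.0005,-0.0005,0.1695,0,0,0],[0.0005,-0.0005,0.17,0,0,0],[0.0005,-0.0005,0.17,0,0,0]]'
```

```text
clock: 37.7
tool_pos: [0.4825, -0.0177, 0.0575]
ee_rot: [0.0, 0.637, 0.771, 0.0]
force: [-2.3, 0.3, 5.9]
gripper_width: 0.0487
finger_force: 53.0
```

Contact. Release, rise and back off to the right for a final look.

```bash
python3 -m jog '[[0,0,0,0,0,0],[0,0,0,0,0,0],[0,0,0,0,0,0],[0,0,0,0,0,0],[0,0,0,0,0,0],[0,0,0,0,0,0],[0,0,-0.01,0,0,0],[0,0,-0.03,0,0,0],[0,0,-0.06,0,0,0],[0,0,-0.1,0,0,0],[0,0,-0.14,0,0,0],[0,0,-0.17,0,0,0],[0,0,-0.18,0,0,0],[0,0,-0.18,0,0,0]]' -1
python3 -m jog '[[-0.02,0,0,0,0,0],[-0.05,0,0,0,0,0],[-0.085,0,0,0,0,0],[-0.12,-0.01,0,0,0,0],[-0.155,-0.02,0,0,0,0],[-0.185,-0.03,0,0,0,0],[-0.2,-0.03,0,0,0,0],[-0.2,-0.03,0,0,0,0],[-0.2,-0.03,0,0,0,0],[-0.2,-0.03,0,0,0,0]]'
python3 - <<'E'
from workcell import ctrl
from lid import *
t=ctrl.camera("top");s=ctrl.camera("side")
for n,xy in dict(cream=(.443,.182),tan=(.456,.116),red=(.469,.048),grey=(.482,-.018)).items(): print('top',n,lid(t,n,xy)[0],'side',lid(s,n,xy)[0])
a=cv2.resize(t["frame"][120:270,90:350,::-1],(800,462),interpolation=cv2.INTER_CUBIC)
b=cv2.resize(s["frame"][120:320,200:340,::-1],(420,600),interpolation=cv2.INTER_CUBIC)
cv2.imwrite("pics/t9.png",a);cv2.imwrite("pics/s9.png",b)
E
```

```text
clock: 39.1
tool_pos: [0.4828, -0.0178, 0.2383]
ee_rot: [0.001, 0.637, 0.771, 0.001]
force: [-0.1, -0.2, 0.4]
gripper_width: 0.0852
finger_force: 0.0
clock: 40.1
tool_pos: [0.4904, -0.2187, 0.2362]
ee_rot: [-0.001, 0.636, 0.771, 0.0]
force: [0.7, 0.2, 0.1]
gripper_width: 0.0851
finger_force: 0.0
top cream [0.4425 0.18   0.0209] side [0.4402 0.1834 0.0212]
top tan [0.458  0.1165 0.0253] side [0.4551 0.1202 0.0257]
top red [0.4692 0.0477 0.0279] side [0.4669 0.0515 0.028 ]
top grey [ 0.485  -0.0175  0.0231] side [ 0.4828 -0.015   0.0226]
```

View pics/t9.png

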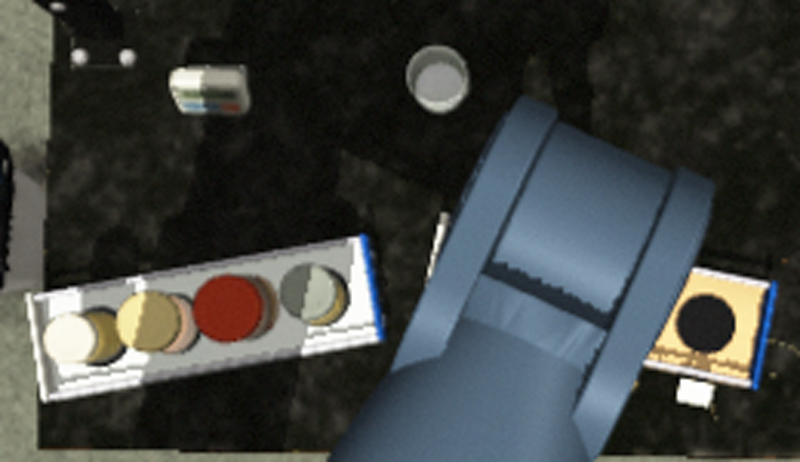

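View pics/s9.png

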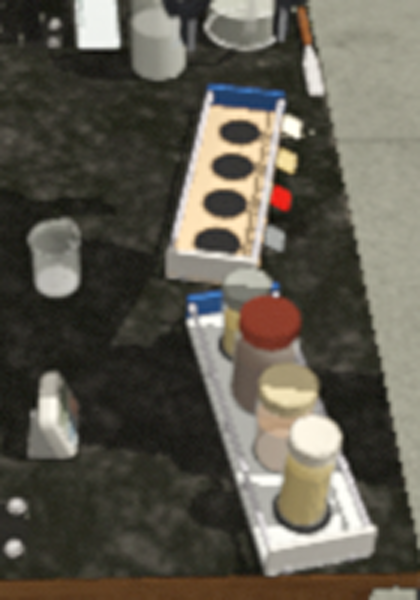

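Both views show the order from the blue end as grey, red, tan, cream. All four jars are upright and within about 2–3 mm of their pad centres. The timer, at (210,90) in the top crop, and the beaker, at (438,78), have not moved. Handing in.

```bash
python3 -c "
from workcell import ctrl
print(ctrl.sign_off())"
```

```text
the job is handed in; nothing more can be done
None
```

All four jars now stand upright in the white rack in reverse order (grey, red, tan, cream from the blue end), each within about 3 mm of its pad centre; the timer and beaker are unmoved, the arm never went near the wash bottle, and I handed the job in at about 40 s.

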